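# Load a bronze sleeve into the drilling fixture

## Task

The bronze bearing sleeve lying at the foot of the drilling fixture has to be loaded for drilling: with your fingertips push it slowly up the sloping bed, over the yellow spring catch, until it is home against the end stop and the catch has sprung up behind it, then take your hand away. Only push it, never pick it up, and keep steadily behind it all the way so that it never runs loose on the slope or rolls back on you. Leave everything else on the bench where it is.

Things in the scene. Friction and masses are not known exactly. Their poses are not given: they have to be found in the camera images.
- sleeve_center (a point): centre of the bronze sleeve to be loaded: a plain tube, outer diameter 44 mm, 70 mm long, 0.4 to 0.7 kg, lying on the apron at the fixture's low end, axis across the fixture. The point is on its axis half-way along, 22 mm above what it lies on. Smooth and oiled: it slips on the fingers and rolls back down the slope by itself. Home against the stop it is at x = -22 mm, z = +22 mm in the frame of bed.
- fixture: the drilling fixture, fixed to the bench, on a green base plate 335 x 118 mm; origin on the bench, x (level) towards the stop, y across to the left. Apron: level steel plate, top 18 mm above the bench, x = -185 to -85 mm, with a lip 8 mm high at its outer end; then the sloping bed begins. Dark guide cheeks 75 mm apart rise 12 mm above apron and bed on both sides.
- bed: the fixture's sloping steel bed, fixed. Origin: on the bed's upper surface at the middle of the foot of the end stop. x points up the slope (8 degrees above level) to the stop, y across to the left, z square to the bed. Its surface is z = 0, from x = -185 mm (low end, level with the apron) to 0. End stop: dark steel block as wide as the bed, 35 mm high, bright face at x = 0.
- catch (a joint): yellow spring catch, a bar 12 mm wide in a slot along the bed's middle, hinged at its low end. Rad: 0 = fully up, 0.3 = pressed flush. It rises towards the stop, so the sleeve rolling up presses it down by itself (light spring, 1 to 2 N at the tip); it springs up behind the sleeve, stands close behind it at 0 to 0.1 and keeps it at the stop. Only the sleeve needs to press it.
- catch_tip (a point): tip of the spring catch, the edge that rises behind the sleeve. Fully up it is 12 mm above the bed and 42 mm before the stop's face. Fingertips pushing the sleeve at 14 mm or more above the bed pass clear over it.
- spare_sleeve: a second bronze sleeve, 44 mm diameter, 70 mm tall, standing on end on the bench near one long side of the fixture; origin at the centre of its underside; leave alone
- chuck: a black drill chuck, 43 mm diameter, 74 mm tall, standing on the bench near the other long side of the fixture; origin at the centre of its underside; leave alone
- oil_bottle: a yellow oil bottle with a red cap, 60 mm diameter, 150 mm tall, standing to one side beyond the fixture; origin at the centre of its underside; leave alone
- v_block: a steel V-block, 70 x 45 x 42 mm, standing to the other side beyond the fixture; origin at the centre of its underside; leave alone
- chip_brush: a wooden-handled bristle brush lying on the right of the bench, about 200 mm long, 18 mm high; origin near its middle at bench level, x along it; leave alone
- spanner: a steel spanner 190 mm long lying on the left of the bench; origin near its middle at bench level, x along it; leave alone
- caliper: a digital caliper 210 mm long, 10 mm high, lying on the left of the bench; origin near its middle at bench level, x along it; leave alone
Things that resemble listed ones, but are neither listed nor needed, are in the scene too. Leave any pink look-alike of the part that bears sleeve_center alone.

How it is judged:
On the way, in this order (a step that is already met when the one before it is completed fails the run):
1. the sleeve is part-way up the slope with the fingers pushing it (x of sleeve_center in the frame of bed between -0.15 and -0.06 m and z of sleeve_center in the frame of bed below 0.028 m and contact force between the fingers and sleeve above 0.1 N).
2. the sleeve is home against the stop with the catch up behind it (x of sleeve_center in the frame of bed above -0.026 m and z of sleeve_center in the frame of bed below 0.026 m and value of joint catch below 0.2 rad), for 0.2 s.
At the end, for the whole second after the job is handed in: The sleeve rests on the bed, square against the end stop (within 4 mm of touching it, axis across the bed within 0.08 rad), still, with the spring catch up behind it (catch below 0.2 rad) (all of step 2 and angle between the y axis of sleeve and the y axis of bed, either way round below 0.08 rad and linear speed of sleeve below 0.01 m/s).
It fails at once if the sleeve is picked up off the apron or the bed (more than about 10 mm) (z of sleeve_center in the frame of bed above 0.04 m).
It fails at once if the sleeve runs free on the slope: rolling faster than 0.2 m/s with nothing behind it (rolled back or flicked) (x of sleeve_center in the frame of bed between -0.18 and -0.045 m and linear speed of sleeve above 0.2 m/s and contact force between each of the arm, the fingers and sleeve below 0.02 N).
It fails at once if the sleeve leaves the fixture (x of sleeve_center in the frame of bed below -0.3 m or y of sleeve_center in the frame of bed above 0.03 m or y of sleeve_center in the frame of bed below -0.03 m).
It fails at once if something else on the bench is moved more than 20 mm (distance of any of spare_sleeve, chuck, oil_bottle, v_block, chip_brush, spanner, caliper from where it was at the start of the episode above 0.02 m).
It fails at once if a standing thing is knocked over (angle between any of spare_sleeve, chuck, oil_bottle's own z axis and vertical above 0.5 rad).
It also fails if it takes over 38 s, if anything falls off the work surface, if the arm or the gripper's body presses on something with over 40 N, if the wrist force passes 120 N, or if a joint passes its speed limit or range.

## Robot

A 7-joint arm with a two-finger parallel gripper is mounted at the origin on the work surface. World frame = base frame: x ahead of the robot, y to its left, z up, the work surface at z = 0. Lengths are in m, angles in rad, forces in N, time in s.
With the tool pointing down it reaches from about 0.35 to 0.9 m from the base axis. Payload 19.9 kg.
Tool frame: the origin (TCP) lies on the centre line of the jaws, within the pads' length; the fingertips stand ctrl.tcp_to_tips ahead of it and the grasp point (between the pads) lies 8 mm behind it (ctrl.tcp_to_tips is the distance from the TCP to the fingertips, in m); z points along the fingers, y is the direction in which the jaws open and shut (so a half turn about z gives the same grasp; the last joint's range is limited). The gripper opens to 94 mm and grips with 3 to 60 N. Pads are 16 mm wide; open, the fingers measure 119 mm over their backs; the gripper's body (75 mm by 177 mm) begins 78 mm behind the grasp point.
Start: joints at [-1.302, 0.417, -0.01, 1.614, 0.005, 1.111, -0.053], TCP at [0.191, 0.595, 0.216] pointing down, gripper open.
Joint ranges: [-2.81, 2.81], [-0.39, 2.02], [-1.27, 1.25], [0.06, 2.57], [-1.19, 4.33], [0.19, 2], [-2.82, 2.82]. Speed limits (rad/s): [1.89, 1.89, 2.39, 2.39, 3.01, 3.01, 3.01].

## Interface

Orientations are given as a rotation vector (axis times angle).
In Python, from workcell import ctrl gives the robot as it stands.
- The arm moves only by the tool carry_out, never from a script. Its argument "steps" is text: rows parted by semicolons, each of 7 numbers parted by spaces: the closure, from -1 (fully open) to 1 (shut), then the shift along the tool's x, y, z normalised to -1 to 1, where 1 is 80 cm, then the turn, a rotation vector about the tool's x, y, z normalised to -1 to 1, where 1 is 180 degrees. In form: fingers x y z ax ay az; .... A call has 1 to 20 rows; each row is the pose to reach, as a shift and turn from the pose commanded when the call began, along the tool's axes at that moment, turning the shorter way round; what a row does not reach only later rows make up. A row lasts 1/8 s, in which the tool goes at most 62.5 mm and 10.7 degrees, less where a joint would pass 70% of its speed; a pose out of reach is approached as far as the arm can. A call with a number of a shift or a turn outside -1 to 1 is refused whole. A call with a gripper value outside its range is refused whole. The fingers move at their own pace and stop on an object; "newtons" is the grip in N (left out, the last holds). Time passes only in rows, so rows that repeat a pose let the fingers close. It gives the time, the measured TCP pose, the force and the opening at its end, in the units of the state.
- ctrl.get_obs(): the state, without advancing time (a new reading comes with each control period).
- ctrl.grab_frame(name): name is "side" or "top"; returns (picture, depth): 384x512x3 uint8, red, green, blue; 384x512 float32, m along the optical axis (not along the pixel's ray), 0 where there is no reading.
- ctrl.camera_model(name): a dict with "fx", "fy", "cx", "cy" (pixels), "D" ([k1, k2, p1, p2, k3] as OpenCV has them; the pictures are not rectified), "cam_to_world" (4x4, takes a point from camera to world coordinates). Camera axes: x right, y down, z forward; pixel columns grow to the right and rows downward; lengths in m; the calibration is good to about 2 mm. A picture is of the moment at which its call begins. camera_model takes no time and is no camera call.
- ctrl.close_job(): hands the job in, once; it reports no verdict.
The state is a dict: "t": time; "joints": joint angles; "qvel": joint speeds; "effort": joint torques, N m; "ee_pos": TCP position; "ee_rot": TCP orientation; "contact_force": force on the tool from outside, world axes, zero at the start; "wrist_torque": the same for the moment, N m; "opening": finger opening in m.
Only numpy, scipy, OpenCV 4.12 (cv2) and the standard library are available. Lean on these libraries where they do the work, as an engineer would, in place of code of your own. Each camera call takes 0.05 s, during which the arm holds its last target. There are 200 camera calls.

## Working session

There is one attempt and no reset: what is moved stays moved. The work goes in short steps, Python scripts to look and compute and a tool call to move; the robot and the scene stay as the last step left them, time stands still between calls to the robot, and variables do not carry over. Pictures are saved under pics/ and viewed, about 8 in all and at most 12, crops included, and the job is handed in when it is done.

Besides the shell and the picture viewer there is one more tool, called after "Call:" as name(argument=value, ...) on one line, values as JSON. carry_out: Moves the arm, as the interface text tells. Its arguments: {"type":"object","properties":{"steps":{"type":"string"},"newtons":{"type":"number"}},"required":["steps"]}

```bash
mkdir -p pics; ls
python3 - <<'E'
from workcell import ctrl
import cv2,numpy as np
o=ctrl.get_obs(); print({k:np.round(v,4) for k,v in o.items()}); print(ctrl.tcp_to_tips)
for n in("top","side"):
    p,d=ctrl.grab_frame(n); cv2.imwrite(f"pics/{n}0.png",p[...,::-1]); np.save(f"pics/{n}0d.npy",d)
    m=ctrl.camera_model(n); print(n,{k:np.round(v,3) for k,v in m.items()})
E
```

```text
pics
{'t': np.float64(0.0), 'joints': array([-1.3015,  0.418 , -0.0103,  1.6142,  0.0047,  1.1107, -0.053 ]), 'qvel': array([-0.0002, -0.0002,  0.0001, -0.0013,  0.    ,  0.    , -0.0002]), 'effort': array([ 2.00000e-04, -8.51245e+01,  6.39100e-01, -4.26008e+01,
       -4.88000e-02,  1.85000e-02,  1.00000e-04]), 'ee_pos': array([0.191 , 0.5947, 0.2158]), 'ee_rot': array([-4.8620e-01, -3.1036e+00,  1.9000e-03]), 'contact_force': array([ 0.247 , -0.8088,  0.4092]), 'wrist_torque': array([ 0.026 ,  0.0165, -0.0072]), 'opening': np.float64(0.094)}
0.011
top {'fx': np.float64(456.793), 'fy': np.float64(456.793), 'cx': np.float64(256.829), 'cy': np.float64(188.591), 'D': array([-0.163,  0.   ,  0.   ,  0.   ,  0.   ]), 'cam_to_world': array([[-0.   , -0.996,  0.092,  0.43 ],
       [-1.   ,  0.003,  0.026,  0.014],
       [-0.026, -0.092, -0.995,  1.462],
       [ 0.   ,  0.   ,  0.   ,  1.   ]])}
side {'fx': np.float64(463.032), 'fy': np.float64(463.032), 'cx': np.float64(253.503), 'cy': np.float64(186.344), 'D': array([-0.02,  0.  ,  0.  ,  0.  ,  0.  ]), 'cam_to_world': array([[ 0.791, -0.361,  0.495, -0.13 ],
       [-0.612, -0.443,  0.655, -0.856],
       [-0.017, -0.821, -0.571,  0.814],
       [ 0.   ,  0.   ,  0.   ,  1.   ]])}
```

View pics/top0.png

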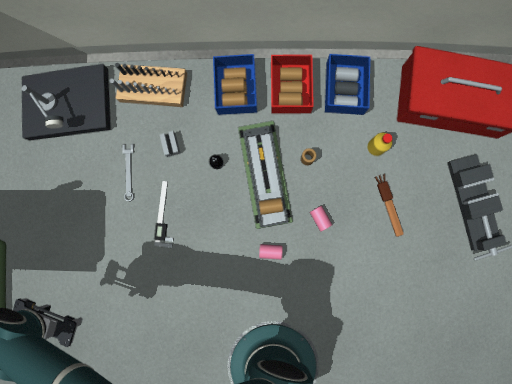

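View pics/side0.png

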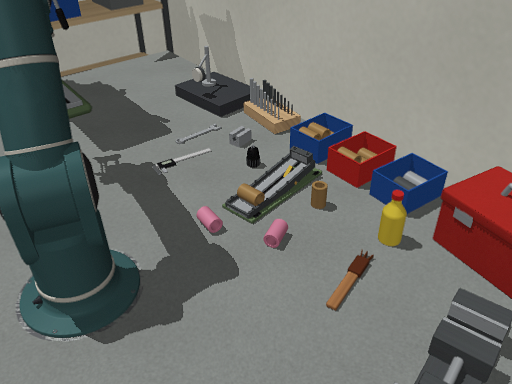

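The top view shows the fixture running from the low end at about (275,222) up to the stop at (258,128). The bronze sleeve is at (271,206) on the apron, the spare sleeve is at (309,156) and the chuck is at (216,161). Pink look-alikes are at (271,252) and (320,218). The side view agrees.

```bash
cat > h.py <<'E'
from workcell import ctrl
import cv2,numpy as np
def rays(n,uv):
    m=ctrl.camera_model(n);K=np.array([[m['fx'],0,m['cx']],[0,m['fy'],m['cy']],[0,0,1]])
    q=cv2.undistortPoints(np.float64(uv).reshape(-1,1,2),K,m['D']).reshape(-1,2)
    T=m['cam_to_world'];return T[:3,3],np.c_[q,np.ones(len(q))],T[:3,:3]
def onplane(n,uv,z):
    o,q,R=rays(n,uv);w=q@R.T;return o+w*((z-o[2])/w[:,2])[:,None]
def bydepth(n,uv,d):
    o,q,R=rays(n,uv);return o+(q*np.asarray(d)[:,None])@R.T
def blob(p,lo,hi,roi):
    h=cv2.cvtColor(p,cv2.COLOR_RGB2HSV);m=cv2.inRange(h,np.array(lo),np.array(hi))
    k=np.zeros_like(m);x0,y0,x1,y1=roi;k[y0:y1,x0:x1]=m[y0:y1,x0:x1];return k
E
python3 - <<'E'
from h import *
p=cv2.imread('pics/top0.png')[...,::-1].copy();d=np.load('pics/top0d.npy')
roi=(228,112,302,236)
g=blob(p,(35,50,30),(85,255,255),roi)
ys,xs=np.nonzero(g);P=onplane('top',np.c_[xs,ys],.006)
r=cv2.minAreaRect(np.float32(P[:,:2]*1000));print('green',r,len(xs));print(np.round(cv2.boxPoints(r)))
D=bydepth('top',np.c_[xs,ys],d[ys,xs]);print('green z',np.percentile(D[:,2],[5,25,50,75,95]))
b=blob(p,(8,80,60),(22,255,255),(250,190,295,225))
ys,xs=np.nonzero(b);D=bydepth('top',np.c_[xs,ys],d[ys,xs]);print('sleeve',len(xs),np.median(D,0),np.percentile(D[:,2],[5,50,95]))
r2=cv2.minAreaRect(np.float32(onplane('top',np.c_[xs,ys],.045)[:,:2]*1000));print(r2)
y=blob(p,(23,100,100),(35,255,255),roi);ys,xs=np.nonzero(y);D=bydepth('top',np.c_[xs,ys],d[ys,xs]);print('catch',len(xs),D[np.argmax(D[:,0])],D[np.argmin(D[:,0])])
s=cv2.imread('pics/side0.png')
a=cv2.resize(p[110:240,225:300,::-1],None,fx=4.5,fy=4.5,interpolation=2);c=cv2.resize(s[140:225,215:330],None,fx=4,fy=4,interpolation=2)
o=np.zeros((max(a.shape[0],c.shape[0]),a.shape[1]+c.shape[1],3),np.uint8);o[:a.shape[0],:a.shape[1]]=a;o[:c.shape[0],a.shape[1]:]=c
cv2.imwrite('pics/crop0.png',o);print(o.shape)
E
```

```text
green ((613.724365234375, 25.501068115234375), (333.67236328125, 117.06148529052734), 10.211681365966797) 724
[[439.  54.]
 [460. -62.]
 [788.  -3.]
 [768. 113.]]
green z [0.00690957 0.01016408 0.01256586 0.01463371 0.02200862]
sleeve 310 [0.50683116 0.00615998 0.05897806] [0.04698738 0.05897806 0.06543913]
((508.47113037109375, 6.788105010986328), (42.07753372192383, 71.56241607666016), 8.631782531738281)
catch 8 [0.69022118 0.03688447 0.04520036] [0.64720928 0.08129564 0.03640808]
(585, 798, 3)
```

View pics/crop0.png

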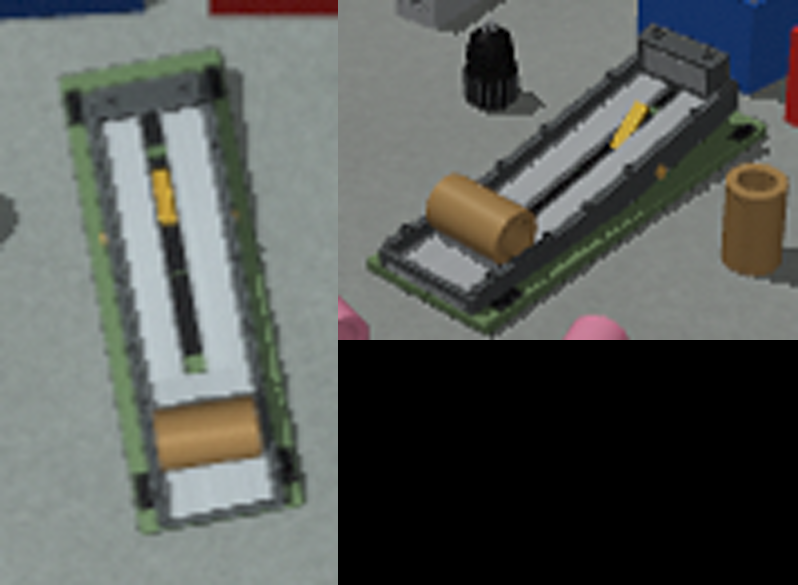

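Run:
```python
from h import *
C=np.array([.6137,.0255]);t=np.radians(10.2);u=np.array([np.cos(t),np.sin(t)]);v=np.array([-u[1],u[0]])
def f(P): q=P[:,:2]-C;return np.round(np.c_[q@u,q@v]*1000,1)
sc=lambda x,y:(215+(x-338)/4,140+y/4)
print('stop face foot, side',f(onplane('side',[sc(681,83)],.0437)),'top edge',f(onplane('side',[sc(681,60)],.0784)))
p=cv2.imread('pics/top0.png');m=ctrl.camera_model('top')
K=np.array([[m['fx'],0,m['cx']],[0,m['fy'],m['cy']],[0,0,1]]);W=np.linalg.inv(m['cam_to_world'])
def proj(P): return cv2.projectPoints(np.float64(P),cv2.Rodrigues(W[:3,:3])[0],W[:3,3],K,m['D'])[0].reshape(-1,2)
# brightness profile along fixture x, at y=+-20mm, assumed apron height near low end and stop-top height near high end
for name,z,xs in(('low',.018,np.arange(-175,-60,3)),('high',.0437,np.arange(95,160,3)),('hightop',.0784,np.arange(95,160,3))):
    val=np.zeros(len(xs))
    for y in(-20,-15,15,20):
        P=np.array([np.r_[C+x/1000*u+y/1000*v,z] for x in xs]);q=np.float32(proj(P))
        val+=cv2.remap(cv2.cvtColor(p,cv2.COLOR_BGR2GRAY),q[:,:1],q[:,1:],cv2.INTER_LINEAR)[:,0]/4
    print(name,[(int(a),int(b)) for a,b in zip(xs,val)])
# sleeve silhouette via side view
s=cv2.imread('pics/side0.png')[...,::-1].copy();b=blob(s,(8,80,40),(22,255,255),(232,178,272,208))
ys,xs=np.nonzero(b);r=cv2.minAreaRect(np.float32(np.c_[xs,ys]));print(r);print('side sleeve',f(onplane('side',[r[0]],.040)))
```

```text
stop face foot, side [[127.   -2.6]] top edge [[108.  -15.2]]
low [(-175, 146), (-172, 144), (-169, 114), (-166, 83), (-163, 89), (-160, 124), (-157, 187), (-154, 187), (-151, 186), (-148, 186), (-145, 187), (-142, 187), (-139, 187), (-136, 186), (-133, 185), (-130, 167), (-127, 116), (-124, 101), (-121, 115), (-118, 124), (-115, 130), (-112, 136), (-109, 145), (-106, 148), (-103, 141), (-100, 130), (-97, 123), (-94, 116), (-91, 105), (-88, 91), (-85, 84), (-82, 123), (-79, 176), (-76, 183), (-73, 183), (-70, 182), (-67, 183), (-64, 184), (-61, 189)]
high [(95, 186), (98, 187), (101, 187), (104, 187), (107, 187), (110, 186), (113, 186), (116, 179), (119, 136), (122, 82), (125, 78), (128, 83), (131, 80), (134, 80), (137, 80), (140, 81), (143, 84), (146, 95), (149, 111), (152, 118), (155, 118), (158, 119)]
hightop [(95, 187), (98, 187), (101, 187), (104, 186), (107, 185), (110, 172), (113, 107), (116, 72), (119, 83), (122, 81), (125, 79), (128, 79), (131, 81), (134, 83), (137, 91), (140, 106), (143, 118), (146, 118), (149, 119), (152, 125), (155, 144), (158, 145)]
((250.57077026367188, 194.3726348876953), (28.16728973388672, 15.249186515808105), 29.05460548400879)
side sleeve [[-106.4   -1. ]]
```

```bash
cat >> h.py <<'E'
from scipy.spatial.transform import Rotation as Ro
C=np.array([.6137,.0255]);th=np.radians(10.2);u=np.array([np.cos(th),np.sin(th)]);v=np.array([-u[1],u[0]])
def fix(p): q=np.asarray(p)[:2]-C;return np.round([q@u*1e3,q@v*1e3,p[2]*1e3],1)
Rg=Ro.from_matrix(np.c_[np.r_[-u,0],np.r_[v,0],[0,0,-1]])
def plan(x,y,z):
    o=ctrl.get_obs();R=Ro.from_rotvec(o['ee_rot']);g=np.r_[C+x/1e3*u+y/1e3*v,z/1e3]
    print('t',o['t'],'now',fix(o['ee_pos']),'yaw err deg',np.round((R.inv()*Rg).as_rotvec(True),2),'open',o['opening'],'F',np.round(o['contact_force'],2))
    print('shift',np.round(R.inv().apply(g-o['ee_pos'])/.8,4),'turn',np.round((R.inv()*Rg).as_rotvec()/np.pi,4))
E
python3 -c "
from h import *
plan(-160,0,150)"
```

```text
t 0.1 now [-315.2  635.1  215.9] yaw err deg [-6.000e-02 -1.000e-02 -2.801e+01] open 0.09403253431723568 F [0.06 0.15 0.27]
shift [-0.544  -0.6098  0.0831] turn [-3.000e-04 -1.000e-04 -1.556e-01]
```

Call:
carry_out(steps="0.1 -0.544 -0.61 0 0 0 -0.1556;0.1 -0.544 -0.61 0 0 0 -0.1556;0.1 -0.544 -0.61 0 0 0 -0.1556;0.1 -0.544 -0.61 0 0 0 -0.1556;0.1 -0.544 -0.61 0 0 0 -0.1556;0.1 -0.544 -0.61 0 0 0 -0.1556;0.1 -0.544 -0.61 0 0 0 -0.1556;0.1 -0.544 -0.61 0 0 0 -0.1556;0.1 -0.544 -0.61 0 0 0 -0.1556;0.1 -0.544 -0.61 0 0 0 -0.1556;0.1 -0.544 -0.61 0.04 0 0 -0.1556;0.1 -0.544 -0.61 0.083 0 0 -0.1556;0.1 -0.544 -0.61 0.083 0 0 -0.1556;0.1 -0.544 -0.61 0.083 0 0 -0.1556;0.1 -0.544 -0.61 0.083 0 0 -0.1556;0.1 -0.544 -0.61 0.083 0 0 -0.1556", newtons=20)

```text
t: 2.1
ee_pos: [0.4566, -0.0024, 0.1509]
ee_rot: [-0.28, 3.128, 0.0]
contact_force: [-0.5, 0.2, 0.5]
opening: 0.0418
```

```bash
python3 -c "
from h import *
plan(-160,0,43)
p,d=ctrl.grab_frame('side');cv2.imwrite('pics/s1.png',cv2.resize(p[60:260,150:400,::-1],None,fx=3,fy=3))"
```

```text
t 2.1 now [-159.5    0.4  150.9] yaw err deg [0.01 0.08 0.03] open 0.041833906626268146 F [-0.54  0.22  0.54]
shift [ 0.0008 -0.0005  0.1349] turn [0.     0.0004 0.0001]
```

View pics/s1.png

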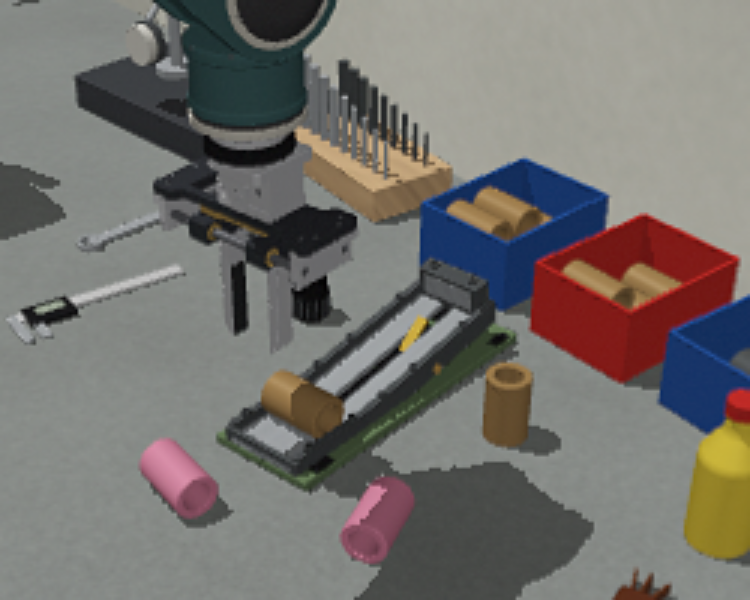

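The gripper hangs above the low end with its fingers at about (235,335) and (280,350). They are in line with the apron, and the sleeve is at (300,405), untouched. Next I lower the fingers behind the sleeve.

Call:
carry_out(steps="0.1 0.001 -0.0005 0.05 0 0 0;0.1 0.001 -0.0005 0.1 0 0 0;0.1 0.001 -0.0005 0.12 0 0 0;0.1 0.001 -0.0005 0.135 0 0 0;0.1 0.001 -0.0005 0.135 0 0 0;0.1 0.001 -0.0005 0.135 0 0 0")

```text
t: 2.9
ee_pos: [0.4561, -0.0032, 0.0429]
ee_rot: [-0.279, 3.128, 0.0]
contact_force: [-0.3, -0.4, 0.6]
opening: 0.0425
```

```bash
python3 -c "
from h import *
plan(-137,0,43)
p,d=ctrl.grab_frame('side');cv2.imwrite('pics/s2.png',cv2.resize(p[140:230,210:330,::-1],None,fx=6,fy=6,interpolation=2))"
```

```text
t 2.9 now [-160.2   -0.3   42.9] yaw err deg [-0.    0.07  0.  ] open 0.042506943105812524 F [-0.29 -0.4   0.6 ]
shift [-0.029   0.0004 -0.    ] turn [-0.      0.0004  0.    ]
```

View pics/s2.png

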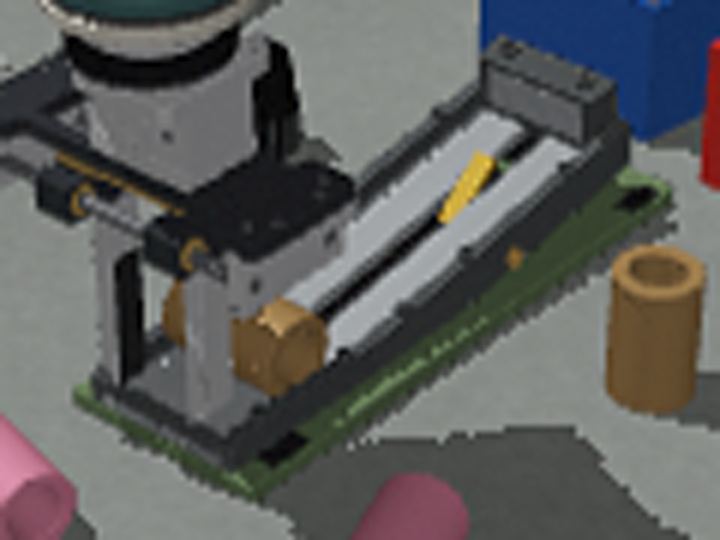

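The fingers stand behind the sleeve inside the cheeks, at about (125,380) and (210,410), with the sleeve ahead at (280,345). I start the slow push along the apron.

Call:
carry_out(steps="0.1 -0.006 0.0004 0 0 0 0;0.1 -0.013 0.0004 0 0 0 0;0.1 -0.019 0.0004 0 0 0 0;0.1 -0.022 0.0004 0 0 0 0;0.1 -0.025 0.0004 0 0 0 0;0.1 -0.028 0.0004 0 0 0 0;0.1 -0.031 0.0004 0 0 0 0;0.1 -0.034 0.0004 0 0 0 0;0.1 -0.038 0.0004 0 0 0 0;0.1 -0.042 0.0004 0 0 0 0;0.1 -0.046 0.0004 0 0 0 0;0.1 -0.05 0.0004 0 0 0 0;0.1 -0.054 0.0004 0 0 0 0;0.1 -0.058 0.0004 0 0 0 0;0.1 -0.062 0.0004 0 0 0 0;0.1 -0.066 0.0004 0 0 0 0;0.1 -0.07 0.0004 0 0 0 0;0.1 -0.074 0.0004 0 0 0 0;0.1 -0.078 0.0004 0 0 0 0;0.1 -0.082 0.0004 -0.0004 0 0 0")

```text
t: 5.45
ee_pos: [0.5202, 0.0087, 0.0424]
ee_rot: [0.279, -3.129, 0.0]
contact_force: [-0.8, 0.4, 0.5]
opening: 0.0422
```

```bash
python3 -c "
from h import *
plan(-92,0,43)
p,d=ctrl.grab_frame('side');a=cv2.resize(p[140:220,215:315,::-1],None,fx=4,fy=4,interpolation=2)
p,d=ctrl.grab_frame('top');b=cv2.resize(p[120:230,225:305,::-1],None,fx=4,fy=4,interpolation=2)
o=np.zeros((440,720,3),np.uint8);o[:320,:400]=a;o[:,400:]=b;cv2.imwrite('pics/s3.png',o)"
```

```text
t 5.45 now [-95.    0.   42.4] yaw err deg [-0.01 -0.01 -0.  ] open 0.04217425624841743 F [-0.8   0.43  0.53]
shift [-0.0038 -0.     -0.0008] turn [-0.     -0.0001 -0.    ]
```

View pics/s3.png

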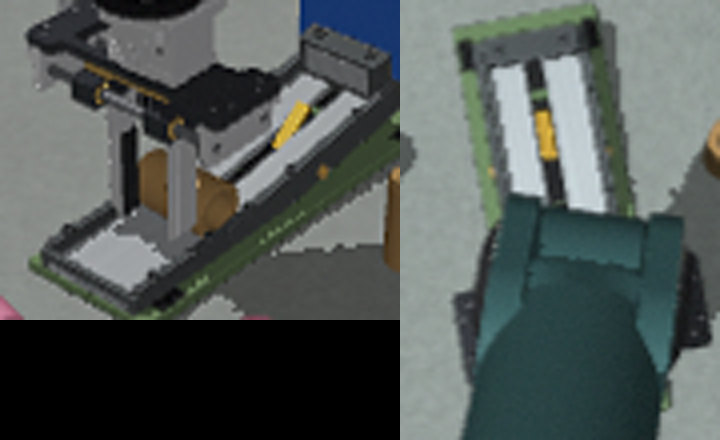

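The sleeve sits square in front of both fingers, at about (190,190) in the side crop, and has reached the foot of the slope. Next is the climb at 8°.

Call:
carry_out(steps="0.1 -0.004 0 -0.0006 0 0 0;0.1 -0.008 0 -0.0011 0 0 0;0.1 -0.012 0 -0.0017 0 0 0;0.1 -0.017 0 -0.0024 0 0 0;0.1 -0.022 0 -0.0031 0 0 0;0.1 -0.027 0 -0.0038 0 0 0;0.1 -0.032 0 -0.0045 0 0 0;0.1 -0.037 0 -0.0052 0 0 0;0.1 -0.042 0 -0.0059 0 0 0;0.1 -0.047 0 -0.0066 0 0 0;0.1 -0.052 0 -0.0073 0 0 0;0.1 -0.057 0 -0.008 0 0 0;0.1 -0.062 0 -0.0087 0 0 0;0.1 -0.067 0 -0.0094 0 0 0;0.1 -0.072 0 -0.0101 0 0 0;0.1 -0.077 0 -0.0108 0 0 0;0.1 -0.082 0 -0.0115 0 0 0;0.1 -0.087 0 -0.0122 0 0 0;0.1 -0.092 0 -0.0129 0 0 0;0.1 -0.097 0 -0.0136 0 0 0")

```text
t: 8.05
ee_pos: [0.5966, 0.0225, 0.0533]
ee_rot: [0.279, -3.129, 0.0]
contact_force: [-2.6, -1.1, 0.9]
opening: 0.0421
```

```bash
python3 -c "
from h import *
plan(65,0,65.5)
p,d=ctrl.grab_frame('side');a=cv2.resize(p[130:210,235:335,::-1],None,fx=6,fy=6,interpolation=2)
cv2.imwrite('pics/s4.png',a)"
```

```text
t 8.05 now [-17.3   0.1  53.3] yaw err deg [-0. -0.  0.] open 0.04211900132787899 F [-2.57 -1.08  0.91]
shift [-1.029e-01 -1.000e-04 -1.530e-02] turn [-0. -0.  0.]
```

View pics/s4.png

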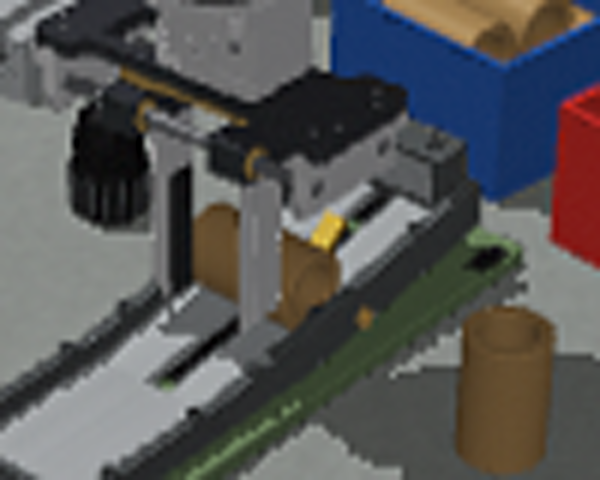

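The sleeve is part-way up at about (260,260), square, with both fingers behind it and a push of about 2.8 N. The catch is just ahead at (325,230).

Call:
carry_out(steps="0.1 -0.005 0 -0.0007 0 0 0;0.1 -0.01 0 -0.0014 0 0 0;0.1 -0.015 0 -0.0021 0 0 0;0.1 -0.02 0 -0.0028 0 0 0;0.1 -0.025 0 -0.0035 0 0 0;0.1 -0.03 0 -0.0042 0 0 0;0.1 -0.035 0 -0.0049 0 0 0;0.1 -0.04 0 -0.0056 0 0 0;0.1 -0.045 0 -0.0063 0 0 0;0.1 -0.05 0 -0.007 0 0 0;0.1 -0.055 0 -0.0077 0 0 0;0.1 -0.06 0 -0.0084 0 0 0;0.1 -0.065 0 -0.0091 0 0 0;0.1 -0.07 0 -0.0098 0 0 0;0.1 -0.074 0 -0.0104 0 0 0;0.1 -0.078 0 -0.011 0 0 0;0.1 -0.082 0 -0.0115 0 0 0;0.1 -0.085 0 -0.0119 0 0 0;0.1 -0.088 0 -0.0123 0 0 0;0.1 -0.09 0 -0.0127 0 0 0")

```text
t: 10.6
ee_pos: [0.6675, 0.0353, 0.0635]
ee_rot: [-0.279, 3.129, -0.0]
contact_force: [-1.8, -0.3, 0.1]
opening: 0.0425
```

Call:
carry_out(steps="0.1 -0.002 0 -0.0003 0 0 0;0.1 -0.004 0 -0.0006 0 0 0")

```text
t: 10.85
ee_pos: [0.6706, 0.0358, 0.0639]
ee_rot: [-0.279, 3.129, -0.0]
contact_force: [-1.9, -0.2, -0.2]
opening: 0.0423
```

```bash
python3 -c "
from h import *
plan(65,0,65)
p,d=ctrl.grab_frame('side');a=cv2.resize(p[130:190,260:340,::-1],None,fx=7,fy=7,interpolation=2)
cv2.imwrite('pics/s5.png',a)"
```

```text
t 10.85 now [57.8  0.1 63.9] yaw err deg [-0.01  0.01 -0.  ] open 0.04231610368704796 F [-1.94 -0.25 -0.19]
shift [-0.009  -0.0001 -0.0013] turn [-0.  0. -0.]
```

View pics/s5.png

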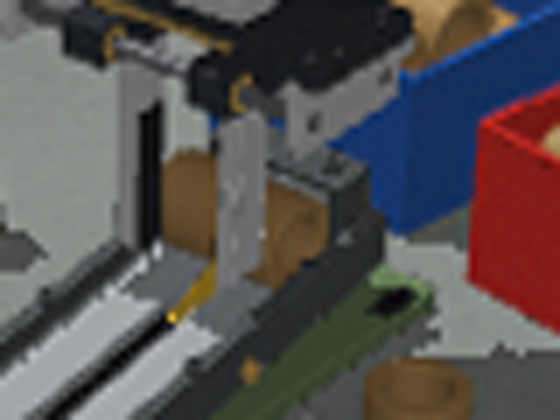

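The sleeve at (250,220) is close to the stop, and the catch's root shows behind it at (190,295). I creep on until the force rises.

Call:
carry_out(steps="0.1 -0.002 0 -0.0003 0 0 0;0.1 -0.004 0 -0.0006 0 0 0;0.1 -0.006 0 -0.0008 0 0 0;0.1 -0.007 0 -0.001 0 0 0")

```text
t: 11.4
ee_pos: [0.6761, 0.0368, 0.0647]
ee_rot: [-0.279, 3.129, -0.0]
contact_force: [0.8, 0.6, -0.1]
opening: 0.0425
```

Call:
carry_out(steps="0.1 -0.0015 0 -0.0002 0 0 0;0.1 -0.003 0 -0.0004 0 0 0")

```text
t: 11.65
ee_pos: [0.6778, 0.0371, 0.0649]
ee_rot: [0.279, -3.128, 0.0]
contact_force: [-8.8, -1.7, 5.1]
opening: 0.0422
```

Call:
carry_out(steps="0.1 -0.0005 0 0 0 0 0;0.1 -0.0005 0 0 0 0 0;0.1 -0.0005 0 0 0 0 0")

```text
t: 12.02
ee_pos: [0.6778, 0.0371, 0.0648]
ee_rot: [0.279, -3.127, -0.0]
contact_force: [-7.5, -0.7, 4.6]
opening: 0.0424
```

```bash
python3 -c "
from h import *
plan(65,0,65)
p,d=ctrl.grab_frame('side');a=cv2.resize(p[130:190,260:340,::-1],None,fx=7,fy=7,interpolation=2)
cv2.imwrite('pics/s6.png',a)"
```

```text
t 12.025 now [65.1  0.1 64.8] yaw err deg [ 0.01 -0.12 -0.01] open 0.042416641527255675 F [-7.51 -0.73  4.61]
shift [ 0.0001 -0.0001 -0.0002] turn [ 0.0001 -0.0007 -0.    ]
```

View pics/s6.png

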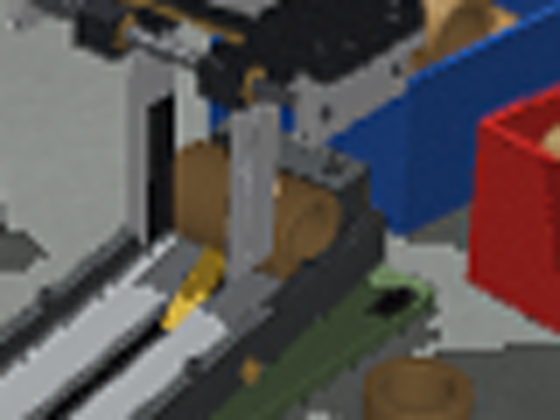

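The catch now shows longer and raised behind the sleeve, at (195,290). The force jumped exactly where home was predicted (TCP 65.1 against about 65.4 mm). I back off a little at first, to check that the sleeve does not follow.

Call:
carry_out(steps="0.1 0.002 0 0 0 0 0;0.1 0.004 0 0 0 0 0;0.1 0.006 0 0 0 0 0;0.1 0.008 0 0 0 0 0;0.1 0.01 0 0 0 0 0;0.1 0.01 0 0 0 0 0")

```text
t: 12.82
ee_pos: [0.6707, 0.0358, 0.0651]
ee_rot: [-0.279, 3.129, -0.0]
contact_force: [-1.2, -0.4, -0.7]
opening: 0.042
```

```bash
python3 -c "
from h import *
plan(25,0,200)
p,d=ctrl.grab_frame('side');a=cv2.resize(p[130:190,260:340,::-1],None,fx=7,fy=7,interpolation=2)
cv2.imwrite('pics/s7.png',a)"
```

```text
t 12.825 now [58.   0.1 65.1] yaw err deg [-0.  0.  0.] open 0.042019367029127556 F [-1.18 -0.35 -0.72]
shift [ 4.120e-02 -1.000e-04 -1.687e-01] turn [-0.  0.  0.]
```

View pics/s7.png

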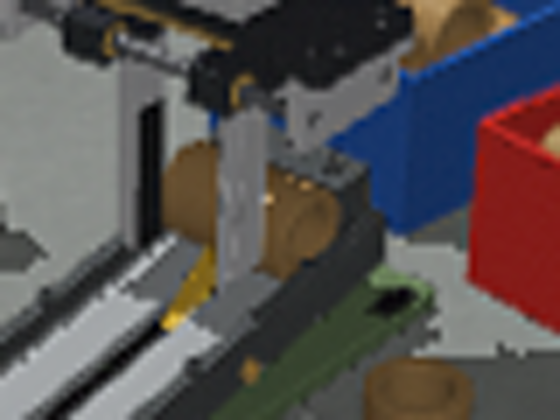

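The sleeve stayed: its right end is still at (335,215) and the catch is up. I withdraw back, then up and away.

Call:
carry_out(steps="0.1 0.01 0 0 0 0 0;0.1 0.025 0 0 0 0 0;0.1 0.045 0 -0.01 0 0 0;0.1 0.06 0 -0.05 0 0 0;0.1 0.08 0 -0.1 0 0 0;0.1 0.12 0 -0.16 0 0 0;0.1 0.18 0 -0.2 0 0 0;0.1 0.25 0 -0.22 0 0 0;0.1 0.3 0 -0.22 0 0 0;0.1 0.3 0 -0.22 0 0 0;0.1 0.3 0 -0.22 0 0 0")

```text
t: 14.25
ee_pos: [0.4346, -0.0065, 0.2412]
ee_rot: [-0.28, 3.128, 0.001]
contact_force: [-0.6, -0.5, -0.1]
opening: 0.0424
```

```bash
python3 -c "
from h import *
plan(25,0,200)
p,d=ctrl.grab_frame('side');a=cv2.resize(p[130:220,230:340,::-1],None,fx=4,fy=4,interpolation=2)
b=blob(p,(8,80,40),(22,255,255),(275,140,312,178));ys,xs=np.nonzero(b);r=cv2.minAreaRect(np.float32(np.c_[xs,ys]));print(r,fix(onplane('side',[r[0]],.0624)[0]))
p,d=ctrl.grab_frame('top');c=cv2.resize(p[115:230,225:310,::-1],None,fx=4,fy=4,interpolation=2)
b=blob(p,(8,80,40),(22,255,255),(235,125,290,165));ys,xs=np.nonzero(b);P=onplane('top',np.c_[xs,ys],.067);r=cv2.minAreaRect(np.float32(P[:,:2]*1e3));print(r,fix(np.r_[np.array(r[0])/1e3,0]))
o=np.zeros((460,780,3),np.uint8);o[:360,:440]=a;o[:,440:]=c;cv2.imwrite('pics/s8.png',o)"
```

```text
t 14.25 now [-1.819e+02  2.000e-01  2.412e+02] yaw err deg [0.02 0.05 0.02] open 0.042353549866397514 F [-0.6  -0.52 -0.15]
shift [-0.2586 -0.0004  0.0517] turn [0.0001 0.0003 0.0001]
((295.1549072265625, 162.32302856445312), (25.67633628845215, 26.075448989868164), 86.18592071533203) [ 83.9 -12.9  62.4]
((689.6593627929688, 35.92564010620117), (80.26283264160156, 71.77883911132812), 11.227378845214844) [76.6 -3.2  0. ]
```

View pics/s8.png

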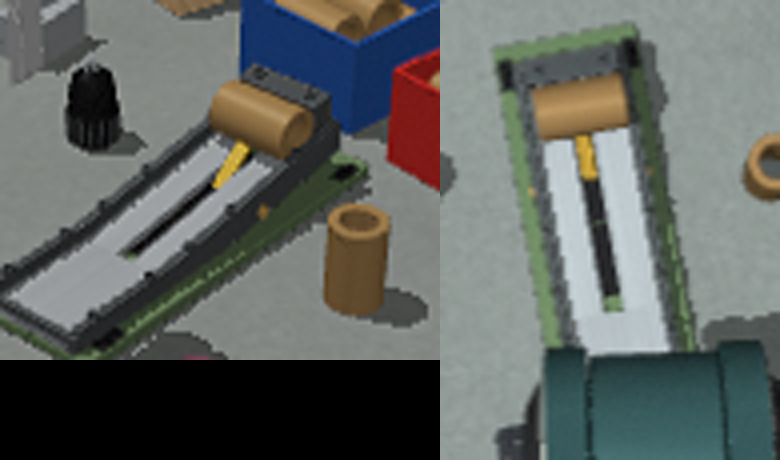

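The sleeve is home and square against the stop at (262,118) in the side view and (582,106) in the top view. The yellow catch is up directly behind it and nothing else has moved. My colour masks took in the yellow catch, so I redo that measurement without it and hand the job in.

```bash
python3 -c "
from h import *
p,d=ctrl.grab_frame('top');b=blob(p,(8,80,40),(19,255,255),(242,130,276,150));ys,xs=np.nonzero(b);P=onplane('top',np.c_[xs,ys],.067);r=cv2.minAreaRect(np.float32(P[:,:2]*1e3));print(r,fix(np.r_[np.array(r[0])/1e3,0]))
print(ctrl.close_job())"
```

```text
((707.2379760742188, 39.43567657470703), (43.514549255371094, 72.15308380126953), 10.17774486541748) [94.5 -2.8  0. ]
the job is handed in; nothing more can be done
None
```

The sleeve is home against the end stop with the yellow catch up behind it, and I handed the job in at about 14.3 s of the 38 s allowed. I pushed it up from the apron with both fingertips at 25–40 mm/s, then backed the hand off and away; it was never gripped or lifted.

**At the stop:** the push was about 3 N on the slope. It dropped off as the catch sprang up, then rose to about 9 N within 1 mm of where I expected home to be. After I backed off 7 mm the sleeve stayed put.

**Final position:** the last top view puts the sleeve at 94.5 mm along the fixture from the centre of its base plate, where I expected 95.4 mm (good to about ±4 mm). Its outline measured 43.5 × 72 mm and its axis was within 0.1° of square. It sat about 3 mm off centre sideways, within the guide cheeks' clearance once the roughly 2 mm camera error is allowed for.

**Catch and surroundings:** I judged the catch to be up from the pictures only; I did not measure its angle. In the final picture the chuck and spare sleeve look unmoved. I did not measure them or the other bench items, but the arm touched nothing else.

**Checks that disagreed:**
- **Position masks:** my first final position check was spoiled because the colour masks also picked up the yellow catch. The figures above are from a redone top-view mask; the side-view figure was not redone.
- **Stop location:** an early rough reading of the stop's foot from the side camera was about 7 mm off the top-view reading, so I used the top view and the contact force.

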